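# Close up the loaded feed magazine and hold it on its seal

## Robot

A 6-joint arm with a two-finger parallel gripper is mounted at the origin on the work surface. World frame = base frame: x ahead of the robot, y to its left, z up, the work surface at z = 0. Lengths are in m, angles in rad, forces in N, time in s.
With the tool pointing down it reaches from about 0.325 to 0.775 m from the base axis. Payload 5.5 kg.
Tool frame: the origin (TCP) lies at the very end of the fingers, on their centre line; the grasp point (between the pads) lies 19 mm behind it; z points along the fingers, y is the line along which they close (so a half turn about z gives the same grasp; the last joint's range is limited). The gripper opens to 85 mm and grips with 20 to 120 N. Pads are 22 mm wide; open, the fingers measure 114 mm over their backs; the gripper's body (76 mm by 85 mm) begins 54 mm behind the grasp point. The pads swing forward as they close: fully open they stand 13 mm farther back than shut.
Start: joints at [-1.287, 0.091, 1.231, -0, 1.82, -0.057], TCP at [0.201, -0.566, 0.231] pointing down, gripper open.
Joint ranges: [-2.87, 2.87], [-0.86, 2.18], [0.17, 2.46], [-1.51, 4.65], [0.06, 2.69], [-2.65, 2.65]. Speed limits (rad/s): [2.57, 2.57, 3.01, 3.14, 3.14, 3.14].

## Interface

Orientations are given as a unit quaternion [x, y, z, w].
In Python, from cell import * gives the robot as it stands. The module is installed in compiled form; this text tells all that it offers. Calls block until the motion is done:
- move_pose(position, orientation): joint-space move of the TCP to a pose.
- move_linear(position, attitude=None, rate=0.15, max_force=None): straight line of the TCP; attitude=None keeps the orientation; rate is the mean speed in m/s. With max_force (N) it stops when the force on the tool has changed by that much, and returns True; else False.
- set_joints(angles): joint-space move.
- set_gripper(opening): opening from 0.0 (shut) to 1.0 (fully open); the grip force is fixed at half the most; returns when the fingers have stopped.
- sleep(seconds).
- inverse_kinematics(position, orientation): joint angles nearest the present ones, or None.
- sense(): the state.
- get_image(name): name is "side" or "top" or "wrist"; returns a dict with "img" (420x560x3 uint8, red, green, blue), "range_z" (420x560 float32, m along the optical axis (not along the pixel's ray), 0 where there is no reading), "intrinsics" (3x3 intrinsics, pixels), "R" (3x3) and "t" (3): a world point X has camera coordinates R X + t. Camera axes: x right, y down, z forward; pixel columns grow to the right and rows downward; lengths in m; the calibration is good to about 2 mm. The wrist camera is an equidistant fisheye: a pixel r from the principal point sees the ray r / f radians off the axis. A picture is of the moment at which its call begins.
A pose or a line that the arm cannot do raises PlanningError and nothing moves.
- sign_off(): hands the job in; it is judged then, once.
Trained networks look in a picture, given as the dict that the camera call returned (one of the last four; its "shot" number tells which), for a name from the list of things; names that differ only in an ending like _2 or _b are one class to them, and where a whole thing is asked for, a point or a joint stands for the part that bears it (a point fixed in the world has none). Each returns a list of dicts, best first, with "p" (0 to 1); they miss things now and then, are a little off and sometimes report something else, mostly with a low value. They report only what shows in the picture. A call takes as long as a camera call. They do not tell look-alikes from the thing itself.
- regions_of(target, picture): "mask" (420x560 bool, what is visible of it) and "position" ([column, row] in pixels, amid what is visible of it).
- place_of(target, picture): "position" ([column, row] in pixels: a listed point, or the origin of a listed thing).
The state is a dict: "clock": time; "joint_positions": joint angles; "qvel": joint speeds; "effort": joint torques, N m; "position": TCP position; "eef_rot": TCP orientation; "ft_force": force on the tool from outside, world axes, zero at the start; "moment": the same for the moment, N m; "grip_width": opening from 0.0 (shut) to 1.0 (fully open); "grip_force": force on a finger pad.
Only numpy, scipy, OpenCV 4.12 (cv2) and the standard library are available. Lean on these libraries where they do the work, as an engineer would, in place of code of your own. Each camera call takes 0.05 s, during which the arm holds its last target. There are 200 camera calls.

## Task

The feed magazine of the stone grading machine has been loaded: put its lid on so that it sits flat all round, then slide the magazine along its rails into the bay until its flange lies against the foam seal. Finish while still holding it there, with a steady push of about 12 newtons on the handle, so that a colleague can do up the two captive screws; do not let go at the end. Do not crush the seal, do not press the red start button, and leave the other things on the counter where they are.

Things in the scene. Friction and masses are not known exactly. Their poses are not given: they have to be found in the camera images.
- machine: Grey plastic grading machine, fixed. Origin at counter height under the middle of its loading bay's face; x points level into the bay (the way the magazine is pushed home), z up. The bay is 100 mm wide, its roof 98 mm above the counter; the hood round it is 320 mm wide, 118 mm high; from 130 mm behind the face the machine is up to 210 mm high.
- shelf (a point): Middle of the top of the machine's loading shelf, 20 mm above the counter, at x = -100 mm of the machine, axes as the machine's. The shelf is 200 mm long (x), 140 mm wide. On it two guide rails 12 mm high, 84 mm apart, run along x and on into the bay; the magazine slides between them.
- seal: Dark foam seal, 12 mm thick, 14 mm wide, round both sides and top of the bay's mouth (128 mm wide, 35 to 112 mm above the counter). Unpressed, its origin and axes are the machine's and its front surface is at x = -12 mm of the machine. It is springy: pressed by the flange it gives evenly 1 mm for each 3 N (4 mm at 12 N), at most 10 mm.
- magazine: Loose aluminium magazine, 0.35 to 0.6 kg, with black stones in it, on the shelf. Origin: middle of its box's underside; x points into the bay, z up. Open box 104 mm long (x), 80 wide, 35 high, walls 5. At the outer end a flange 168 mm wide, from x = -68 to -60 mm, 15 to 92 mm above the underside. Sliding it takes 1.5 to 5 N, besides the seal's force.
- flange (a point): Middle of the flange's inner face, 52 mm above the magazine's underside, at x = -60 mm of the magazine, axes as the magazine's. It meets the unpressed seal when it is at x = -12 mm of the machine. On the flange's outer face, 74 mm to either side of the middle, sits a captive knurled screw, 17 mm across, standing out 17 mm.
- handle (a point): Middle of the magazine's black bow handle, a level round bar 12 mm thick, 70 mm long between its posts, along the magazine's y. At x = -104 mm of the magazine, 72 mm above the counter; 30 mm are free between the bar and the flange.
- mouth (a point): Middle of the magazine's open top, in the plane of its rim, 35 mm above the magazine's underside, axes as the magazine's. The inside is 94 mm (x) by 70 mm (y); the stones lie lower than the plug of a seated lid.
- magazine_lid: Loose grey plastic lid, 90 g, right way up. Plate 108 mm (x) by 84 mm (y), 5 thick; below it a plug 86 by 62 mm, 6 deep (4 mm spare on each side in the mouth); on top a grip rib along x, 50 mm long, 12 wide, 24 high. Origin: middle of the plug's underside; rib from z = 11 to 35 mm. Seated: x along the magazine's x, either way round, plate on the rim, origin 6 mm below the rim.
- start_button (a joint): Large red push button, 44 mm across, on the hood 100 mm to the machine's -y side of the bay, 68 mm behind the face, its cap 140 mm above the counter. 0 = up, 0.007 m = fully pressed. Not to be pressed.
- bowl_lid: Bystander: round turned ash bowl lid, 114 mm across, 26 mm high, with a low round boss. Origin under its middle.
- stone_tray: Bystander: open ash tray of black glass stones, 110 by 85 mm, 22 mm high. Origin under its middle.
- cone: Bystander: chrome measuring cone standing on its base, 48 mm across, 69 mm high. Origin under its middle.
- caliper: Bystander: digital caliper lying flat, 150 mm long, 12 mm high. Origin under the beam's middle.
- screwdriver: Bystander: screwdriver lying on the counter, 180 mm long. Origin under its middle.
- bowl: Bystander: ash bowl with black stones, 130 mm across, 88 mm high. Origin under its middle.
There are look-alikes about, which are no part of the job. Leave any green look-alike of the magazine alone.

How it is judged:
On the way, in this order (a step that is already met when the one before it is completed fails the run):
1. the lid sits flat on the magazine, let go, before the magazine reaches the seal (x of magazine_lid in the frame of magazine between -0.007 and 0.007 m and y of magazine_lid in the frame of magazine between -0.007 and 0.007 m and z of magazine_lid in the frame of magazine between 0.026 and 0.0315 m and angle between the z axis of magazine_lid and the z axis of magazine, either way round below 0.05 rad and contact force between the fingers and magazine_lid below 0.1 N and contact force between magazine and seal below 0.5 N), for 0.2 s.
2. the flange presses on the seal with 5 to 19 N, steadily for a second (contact force between magazine and seal between 5 and 19 N), for 1 s.
At the end, for the whole second after the job is handed in: Through the last second the robot still pushes on the magazine (more than 4 N) and the flange presses on the foam seal with 5 to 19 N, at rest, in line with the bay within 0.04 rad; the lid is seated on the magazine: within 7 mm of centre, at its seated height within 3 mm, level within 0.05 rad (all of step 2 and contact force between any of the fingers, the arm and magazine above 4 N and linear speed of magazine below 0.01 m/s and x of magazine in the frame of machine between 0.048 and 0.056 m and angle between the x axis of magazine and the x axis of machine, either way round below 0.04 rad and angle between the z axis of magazine and the z axis of machine, either way round below 0.04 rad and x of magazine_lid in the frame of magazine between -0.007 and 0.007 m and y of magazine_lid in the frame of magazine between -0.007 and 0.007 m and z of magazine_lid in the frame of magazine between 0.026 and 0.0315 m and angle between the z axis of magazine_lid and the z axis of magazine, either way round below 0.05 rad); the arm keeps its last pose, push and grip.
It fails at once if the start button is pressed (value of joint start_button above 0.003 m).
It fails at once if the seal is crushed (over 30 N) (contact force between magazine and seal above 30 N).
It fails at once if a bystander is moved more than 20 mm (distance of any of bowl_lid, stone_tray, cone, caliper, screwdriver, bowl from where it was at the start of the episode above 0.02 m).
It also fails if it takes over 64 s, if anything falls off the work surface, if the arm or the gripper's body presses on something with over 40 N, if the wrist force passes 120 N, or if a joint passes its speed limit or range.

## Working session

There is one attempt and no reset: what is moved stays moved. The work goes in short steps, each a Python script; the robot and the scene stay as the last script left them, time stands still between calls to the robot, and variables do not carry over. Pictures are saved under pics/ and viewed, at most 10 in all, crops included, and the job is handed in when it is done.

```bash
mkdir -p pics; cat > h.py <<'E'
from cell import *
import numpy as np, cv2
from scipy.spatial.transform import Rotation as Ro
def save(p,n): cv2.imwrite('pics/'+n,cv2.cvtColor(p['img'],cv2.COLOR_RGB2BGR))
def cloud(p):
    z=p['range_z'];K=p['intrinsics'];v,u=np.indices(z.shape)
    c=np.stack([(u-K[0,2])/K[0,0]*z,(v-K[1,2])/K[1,1]*z,z],-1)
    w=(c-p['t'])@p['R']; w[z==0]=np.nan
    return w
def pix(p,X):
    c=p['R']@np.array(X)+p['t'];q=p['intrinsics']@c;return q[:2]/q[2]
E
python3 - <<'E'
from h import *
s=sense();print(s['clock'],s['ft_force'])
for n in('top','side'):
    p=get_image(n);save(p,n+'1.png');w=cloud(p);np.savez(n+'1.npz',w=w,**p)
    print(n,p['R'].round(3).tolist(),p['t'].round(3),p['intrinsics'][0])
    for t in('magazine','magazine_lid','machine','handle','start_button','seal','shelf','mouth','flange'):
        for k,d in enumerate(place_of(t,p)[:3]):
            c,r=np.round(d['position']).astype(int);print(t,round(d['p'],2),(c,r),w[np.clip(r,0,419),np.clip(c,0,559)].round(3))
E
```

```text
0.0 [-0.15722654  0.17645658  0.47265716]
top [[-0.0, -1.0, -0.027], [-0.999, 0.001, -0.032], [0.032, 0.027, -0.999]] [0.056 0.535 1.022] [411.30353782   0.         288.32021607]
magazine 0.92 (np.int64(316), np.int64(191)) [ 0.577 -0.013  0.045]
magazine 0.6 (np.int64(446), np.int64(297)) [ 0.32  -0.328  0.024]
magazine_lid 0.92 (np.int64(213), np.int64(169)) [0.633 0.24  0.036]
magazine_lid 0.72 (np.int64(158), np.int64(217)) [0.515 0.38  0.022]
machine 0.98 (np.int64(364), np.int64(188)) [ 0.586 -0.132  0.018]
handle 0.77 (np.int64(493), np.int64(308)) [ 0.289 -0.452  0.   ]
handle 0.62 (np.int64(270), np.int64(198)) [ 0.563  0.102 -0.001]Traceback (most recent call last):
  File "<stdin>", line 7, in <module>
ValueError: it knows: bowl, bowl_lid, caliper, cone, flange, handle, machine, magazine, magazine_lid, mouth, screwdriver, seal, shelf, stone_tray
```

```bash
python3 - <<'E'
from h import *
for n in('top','side'):
    p=get_image(n);save(p,n+'1.png');w=cloud(p);np.savez(n+'1.npz',w=w,**p)
    if n=='side':print(n,p['R'].round(3).tolist(),p['t'].round(3),p['intrinsics'][0])
    for t in('magazine','magazine_lid','machine','seal','shelf','mouth','flange','handle'):
        for k,d in enumerate(place_of(t,p)[:3]):
            c,r=np.round(d['position']).astype(int);print(t,round(d['p'],2),c,r,w[np.clip(r,0,419),np.clip(c,0,559)].round(3))
E
```

```text
magazine 0.85 315 191 [ 0.577 -0.01   0.046]
magazine 0.67 450 295 [ 0.325 -0.339  0.022]
magazine_lid 0.67 216 168 [0.635 0.232 0.037]
machine 0.92 364 186 [ 0.591 -0.132  0.02 ]
seal 0.95 362 188 [ 0.586 -0.127  0.021]
mouth 0.67 316 197 [ 0.563 -0.013  0.04 ]
mouth 0.55 454 295 [ 0.325 -0.348  0.023]
flange 0.9 478 303 [ 0.311 -0.393  0.052]
flange 0.72 293 193 [0.572 0.043 0.053]
handle 0.77 496 309 [ 0.299 -0.432  0.058]
handle 0.57 273 200 [0.554 0.089 0.077]
side [[-0.857, -0.514, 0.019], [-0.303, 0.475, -0.826], [0.416, -0.714, -0.563]] [0.495 0.239 1.312] [533.71304178   0.         274.19148158]
magazine 0.87 397 204 [ 0.31  -0.287  0.017]
magazine 0.83 279 222 [0.527 0.061 0.078]
magazine_lid 0.84 208 266 [0.621 0.258 0.022]
machine 0.57 292 207 [ 0.558 -0.069  0.041]
shelf 0.72 278 217 [0.538 0.048 0.082]
mouth 0.86 399 194 [ 0.322 -0.335  0.023]
mouth 0.76 277 209 [0.541 0.05  0.109]
flange 0.95 417 180 [0.186 0.054 0.321]
flange 0.82 266 217 [0.575 0.05  0.07 ]
flange 0.73 233 200 [ 0.763 -0.059 -0.003]
handle 0.82 417 173 [0.192 0.044 0.331]
handle 0.78 263 227 [0.592 0.037 0.02 ]
```

View pics/top1.png

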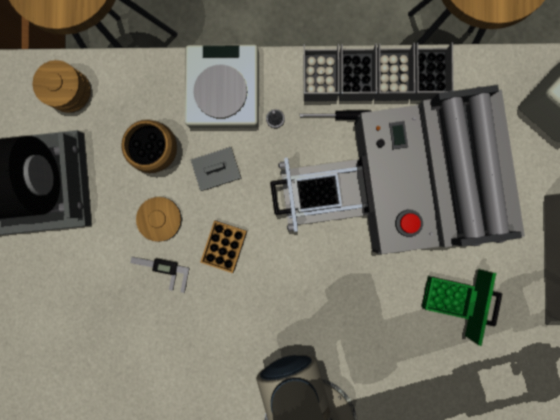

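View pics/side1.png

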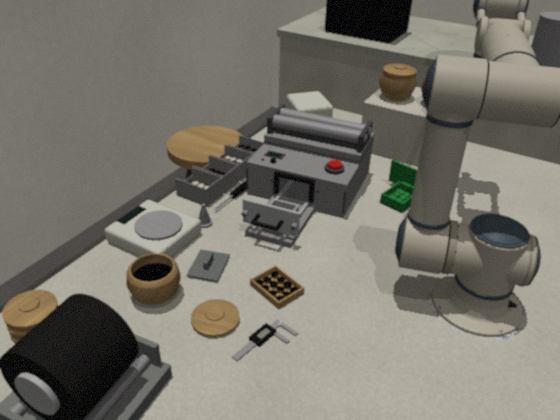

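The top view shows the aluminium magazine at (316,191) in line with the machine bay, its flange at (290,195) and its black handle at (278,198). The green look-alike is at (447,297), so I rule it out. There is one grey rectangular lid with a rib, at (216,168); the round wooden lid at (158,217) is the bowl lid. The side view agrees, with the lid at (208,266) and the magazine at (278,215). Next I measure these and confirm with one enlarged crop.

```bash
python3 - <<'E'
from h import *
p=get_image('top');w=cloud(p)
im=cv2.resize(p['img'][110:260,180:400],None,fx=3.6,fy=3.6,interpolation=cv2.INTER_CUBIC)
cv2.imwrite('pics/crop1.png',cv2.cvtColor(im,cv2.COLOR_RGB2BGR))
def rect(P,n):
    P=P[np.isfinite(P).all(1)]
    (c,s,a)=cv2.minAreaRect(P[:,:2].astype(np.float32)*1000);print(n,len(P),np.round(c,1),np.round(s,1),round(a,1))
cols=np.indices(w.shape[:2])
for t in('magazine_lid','magazine','machine'):
    for d in regions_of(t,p)[:2]:
        P=w[d['mask']];print(t,round(d['p'],2),d['position'],np.histogram(P[:,2],bins=np.arange(-.005,.22,.01))[0])
        if t=='magazine_lid':
            rect(P,'lid');rect(P[P[:,2]>.024],'rib')
        if t=='magazine':
            for a,b in((.04,.065),(.065,.09),(.095,.125)):rect(P[(P[:,2]>a)&(P[:,2]<b)],(a,b))
        if t=='machine':
            Q=P[(P[:,2]>.11)&(P[:,2]<.13)];rect(Q,'hood')
            # front edge of hood: max y per x bin
            E=[]
            for x in np.arange(.45,.76,.01):
                q=Q[abs(Q[:,0]-x)<.005]
                if len(q):E.append((x,q[:,1].max()))
            E=np.array(E);print(E.round(3).tolist())
E
```

```text
magazine_lid 0.63 [210.5, 168.3] [  15 1262   25   79   27    0    0    0    0    0    0    0    0    0
    0    0    0    0    0    0    0    0]
lid 1408 [639.1 241.5] [ 86.8 111.2] 17.5
rib 109 [638.5 239.4] [12.4 50. ] 17.0
magazine 0.97 [306.9, 191.6] [  6   0  16 354 691 353 106  86 242   1   0 221   2   0   0   0   0   0
   0   0   0   0]
(0.04, 0.065) 749 [574.2 -12.3] [ 80.  111.8] 8.0
(0.065, 0.09) 328 [563.9  67.6] [165.6  49.2] 7.8
(0.095, 0.125) 223 [565.9  47.1] [164.7   8. ] 7.8
magazine 0.73 [469.8, 300.7] [ 60 336 855 548 270 224 298 148 158 354   5   0   0   0   0   0   0   0
   0   0   0   0]
(0.04, 0.065) 589 [ 302.5 -415.9] [ 52.2 167.2] 77.2
(0.065, 0.09) 428 [ 307.1 -395.9] [ 10.9 167.4] 77.6
(0.095, 0.125) 5 [ 320.6 -397.7] [  4.2 126.9] 75.9
machine 0.68 [433.5, 177.3] [  33   82 2160  520   81   75   75   71   69   82   98 1145 7117  563
  564 4177 1109   47  340 1143 4949  588]
hood 8492 [ 598.8 -191.6] [320.9 143.9] 7.8
[[0.45, -0.151], [0.46, -0.15], [0.47, -0.148], [0.48, -0.147], [0.49, -0.146], [0.5, -0.145], [0.51, -0.143], [0.52, -0.142], [0.53, -0.129], [0.54, -0.129], [0.55, -0.126], [0.56, -0.126], [0.57, -0.124], [0.58, -0.122], [0.59, -0.12], [0.6, -0.12], [0.61, -0.118], [0.62, -0.118], [0.63, -0.116], [0.64, -0.113], [0.65, -0.114], [0.66, -0.123], [0.67, -0.121], [0.68, -0.12], [0.69, -0.119], [0.7, -0.118], [0.71, -0.116], [0.72, -0.115], [0.73, -0.113], [0.74, -0.112], [0.75, -0.112]]
```

View pics/crop1.png

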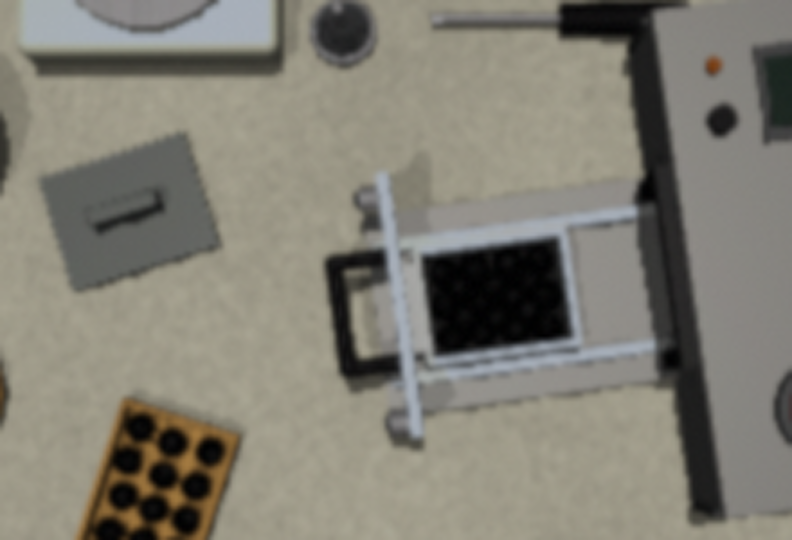

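The crop confirms the lid at crop (128,210), a grey rectangle with its rib on top, and the open aluminium magazine at crop (500,295) between the rails. Now I grasp the lid.

```bash
cat >> h.py <<'E'
def down(deg):
    a=np.radians(deg);c,s=np.cos(a),np.sin(a)
    return Ro.from_matrix(np.array([[-s,c,0],[c,s,0],[0,0,-1]]).T.reshape(3,3).T if 0 else np.column_stack([(-s,c,0),(c,s,0),(0,0,-1)])).as_quat()
def st(m=''):
    s=sense();print(m,round(s['clock'],2),s['position'].round(4),s['ft_force'].round(2),round(s['grip_width'],3),round(s['grip_force'],1),'j6',round(s['joint_positions'][5],2));return s
LID=(.6388,.2405);MAG=np.array([.5746,-.0163]);YAW=7.7
UX=np.array([np.sin(np.radians(YAW)),-np.cos(np.radians(YAW))])
E
python3 - <<'E'
from h import *
H=MAG-.104*UX
for n,pos,a in(('lid',(*LID,.014),17.5),('mag',(*MAG,.063),7.7),('h',(*H,.053),97.7),('hend',(*(H+.1*UX),.053),97.7)):
    for d in(0,180):
        q=inverse_kinematics(pos,down(a+d));print(n,d,None if q is None else np.round(q,2))
s=st('start');print(H,Ro.from_quat(s['eef_rot']).as_matrix().round(2).tolist())
E
```

```text
lid 0 [ 0.31  0.37  1.3  -0.    1.48  0.  ]
lid 180 None
mag 0 [-0.09  0.06  1.57 -0.    1.52 -0.22]
mag 180 None
h 0 [ 0.09  0.04  1.6  -0.    1.5  -1.61]
h 180 [ 0.09  0.04  1.6  -0.    1.5   1.53]
hend 0 [-0.08  0.06  1.58 -0.    1.5  -1.79]
hend 180 [-0.08  0.06  1.58 -0.    1.5   1.36]
start 1.35 [ 0.2005 -0.5655  0.2313] [-0.41  0.72 -1.15] 1.002 0.0 j6 -0.06
[0.56066544 0.08676225] [[0.94, 0.33, 0.0], [0.33, -0.94, 0.0], [0.0, -0.0, -1.0]]
```

```bash
python3 - <<'E'
from h import *
p=sense()['position'];move_linear([p[0],p[1],.33],rate=.25)
set_gripper(.5)
move_pose([*LID,.30],down(17.5))
move_linear([*LID,.07],rate=.2)
p=get_image('wrist');save(p,'wrist_lid.png')
st('above')
print(move_linear([*LID,.014],rate=.06,max_force=8));st('low')
set_gripper(0);st('grip')
move_linear([*LID,.06],rate=.1);st('lift')
move_linear([*LID,.20],rate=.2);st('lift')
p=get_image('side');save(p,'side2.png')
E
```

```text
above 6.94 [0.6398 0.2408 0.0722] [-0.33 -0.35  0.38] 0.499 0.0 j6 0.0
False
low 8.03 [0.6392 0.2406 0.0147] [ 0.63 -0.04 -0.18] 0.504 0.0 j6 0.0
grip 8.41 [0.6392 0.2406 0.0148] [ 0.29 -1.1   2.28] 0.126 62.9 j6 0.0
lift 9.02 [0.6388 0.2405 0.06  ] [-0.45  0.79 -1.16] 0.122 62.4 j6 0.0
lift 9.87 [0.6383 0.2403 0.1979] [-0.44 -0.61 -1.15] 0.12 62.4 j6 0.0
```

View pics/side2.png

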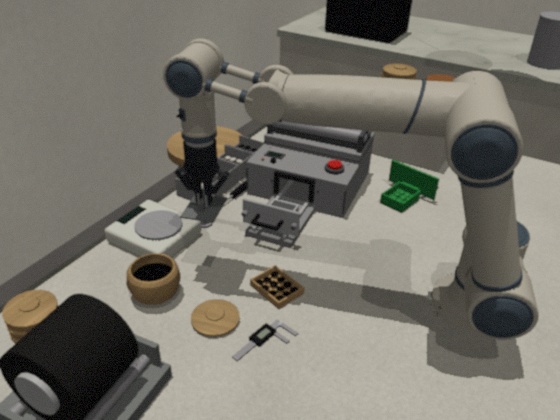

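The side view shows the lid hanging level in the gripper at (205,207), with the bystanders untouched. Now I place it.

```bash
python3 - <<'E'
from h import *
move_pose([*MAG,.20],down(YAW))
sleep(.3)
move_linear([*MAG,.085],rate=.12);s=st('over')
print(move_linear([*MAG,.0625],rate=.03,max_force=6));st('down')
p=get_image('side');save(p,'side3.png')
im=cv2.resize(p['img'][120:270,170:390],None,fx=3.6,fy=3.6,interpolation=cv2.INTER_CUBIC)
cv2.imwrite('pics/crop3.png',cv2.cvtColor(im,cv2.COLOR_RGB2BGR))
E
```

```text
over 12.36 [ 0.5752 -0.0163  0.0862] [-0.08 -0.7  -1.09] 0.13 62.4 j6 -0.22
True
down 13.03 [ 0.5743 -0.0163  0.0637] [0.35 0.17 3.27] 0.124 63.1 j6 -0.22
```

View pics/crop3.png

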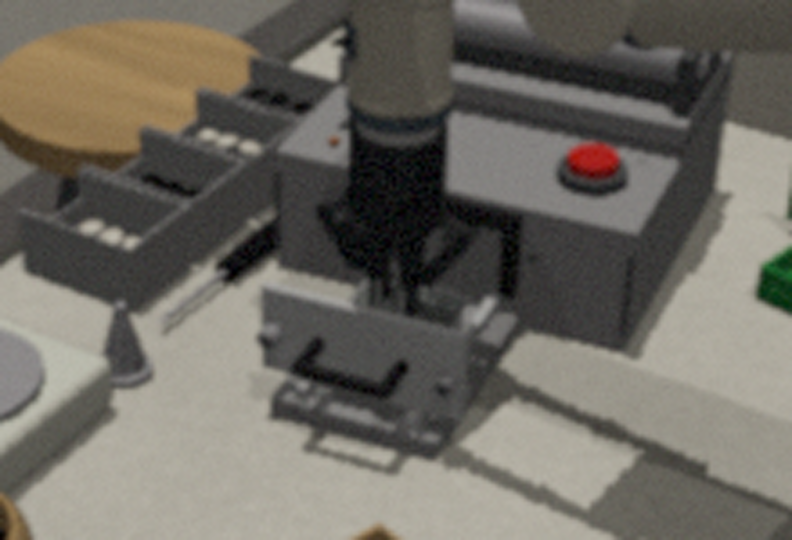

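The crop shows the lid inside the magazine behind the flange. Contact came at a TCP height of 0.0637 m, exactly the seated height. I release it, retreat and check.

```bash
python3 - <<'E'
from h import *
set_gripper(.35);st('rel')
move_linear([*MAG,.22],rate=.15)
H=MAG-.104*UX
move_pose([*(H-.02*UX),.22],down(YAW+90+180))
st()
sleep(.2)
p=get_image('top');w=cloud(p);save(p,'top4.png')
im=cv2.resize(p['img'][110:260,180:400],None,fx=3.6,fy=3.6,interpolation=cv2.INTER_CUBIC)
cv2.imwrite('pics/crop4.png',cv2.cvtColor(im,cv2.COLOR_RGB2BGR))
# magazine frame
d=(w[...,:2]-MAG);mx=d@UX;my=d@np.array([-UX[1],UX[0]]);z=w[...,2]
m=(abs(mx)<.048)&(abs(my)<.037)&(abs(my)>.012);A=np.c_[mx[m],my[m],np.ones(m.sum())]
m&=(z>.045)&(z<.075);A=np.c_[mx[m],my[m],np.ones(m.sum())]
print('plane',m.sum(),np.linalg.lstsq(A,z[m],rcond=None)[0].round(4))
r=(abs(mx)<.04)&(abs(my)<.03)&(z>.075)&(z<.092);print('rib',r.sum(),mx[r].min(),mx[r].max(),my[r].min(),my[r].max(),z[r].max())
q=(abs(mx)<.07)&(abs(my)<.06)&(z>.056)&(z<.066)
print(cv2.minAreaRect(np.c_[mx[q],my[q]].astype(np.float32)*1000))
E
```

```text
rel 13.4 [ 0.5733 -0.0162  0.0622] [-1.07 -0.06 -0.36] 0.349 0.0 j6 -0.22
 16.18 [0.5579 0.1064 0.2197] [ 0.26  0.55 -0.66] 0.348 0.0 j6 1.56
plane 841 [-0.0001 -0.0031  0.059 ]
rib 115 -0.02444675243944566 0.024869870998812396 -0.005313327225096819 0.006641354152179406 0.0866613615920341
((-2.94903564453125, -6.219562530517578), (114.1311264038086, 97.99921417236328), 0.16178378462791443)
```

View pics/crop4.png

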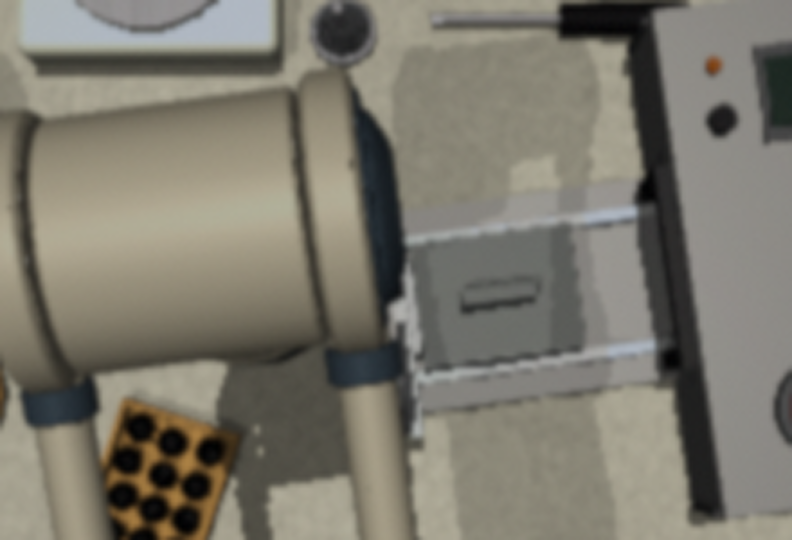

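The lid is seated: its plate top is at 0.059 m and level, and its rib is centred within 1 mm. The lid is at crop (500,295), and the machine and bystanders are unchanged. Next I grip the handle and slide the magazine in.

```bash
python3 - <<'E'
from h import *
H=MAG-.104*UX
move_linear([*H,.22],rate=.1);st()
move_linear([*H,.10],rate=.15)
print(move_linear([*H,.053],rate=.05,max_force=6));st('low')
set_gripper(0);st('grip')
# flange meets seal after about: machine face y from hood edge; slide first 60 mm short of contact
u=UX
for dd in(.02,.04):
    print(move_linear([*(H+dd*u),.053],rate=.04,max_force=12))
    f=[]
    for k in range(10): f.append(sense()['ft_force']); sleep(.02)
    f=np.mean(f,0);print('along',-f[:2]@u,'perp',f[:2]@[-u[1],u[0]],f[2])
st()
p=get_image('top');w=cloud(p);m=regions_of('machine',p)[0]['mask'];Q=w[m];Q=Q[(Q[:,2]>.11)&(Q[:,2]<.13)]
c,s,a=cv2.minAreaRect(Q[:,:2].astype(np.float32)*1000);print(c,s,a)
# hood face along u: max-back of points vs flange top
d=(w[...,:2]-MAG);mx=d@u;my=d@np.array([-u[1],u[0]]);z=w[...,2]
for lo,hi in((-.15,-.09),(.07,.15)):
    k=(my>lo)&(my<hi)&(z>.11)&(z<.13)&(mx>.05);print('face at mag-x',np.percentile(mx[k],[.5,2,5]).round(4))
k=(abs(my)<.08)&(z>.103)&(z<.12)&(mx<.05)&(mx>-.1);print('flange',k.sum(),np.percentile(mx[k],[3,50,97]).round(4))
E
```

```text
16.77 [0.5607 0.0863 0.22  ] [ 0.16  0.   -0.37] 0.352 0.0 j6 1.53
True
low 18.37 [0.5607 0.087  0.0696] [-0.43  1.85  2.2 ] 0.356 1.5 j6 1.53
grip 18.68 [0.5601 0.0866 0.0686] [-0.16 -0.25  0.83] 0.109 58.6 j6 1.53
True
along -0.08039858628793424 perp 0.6805386821469313 3.1937501604514718
True
along 0.4082373272568252 perp -0.2038740551527347 3.2721844912745843
 19.6 [0.5609 0.0857 0.0685] [ 0.17 -0.51  2.69] 0.109 59.0 j6 1.52
(0.0, 0.0) (0.0, 0.0) 0.0
face at mag-x [0.1177 0.119  0.1223]
face at mag-x [0.1174 0.1192 0.1238]
flange 31 [-0.0669 -0.0614 -0.0595]
```

```bash
python3 - <<'E'
from h import *
p=get_image('side')
a=cv2.resize(p['img'][150:260,215:345],None,fx=4.2,fy=4.2,interpolation=cv2.INTER_CUBIC)
q=get_image('wrist');b=cv2.resize(q['img'],(560*462//560,420*462//560))
im=np.zeros((600,800,3),np.uint8);im[:462,:546]=a[:462,:546];
b=cv2.resize(q['img'],(254,190));im[:190,546:]=b
c=q['img'][210:420,150:410];im[200:200+210,546:800]=c[:,:254]
cv2.imwrite('pics/grip5.png',cv2.cvtColor(im,cv2.COLOR_RGB2BGR));st()
E
```

```text
19.8 [0.561  0.0857 0.0685] [-0.57 -0.68  3.06] 0.107 59.0 j6 1.52
```

View pics/grip5.png

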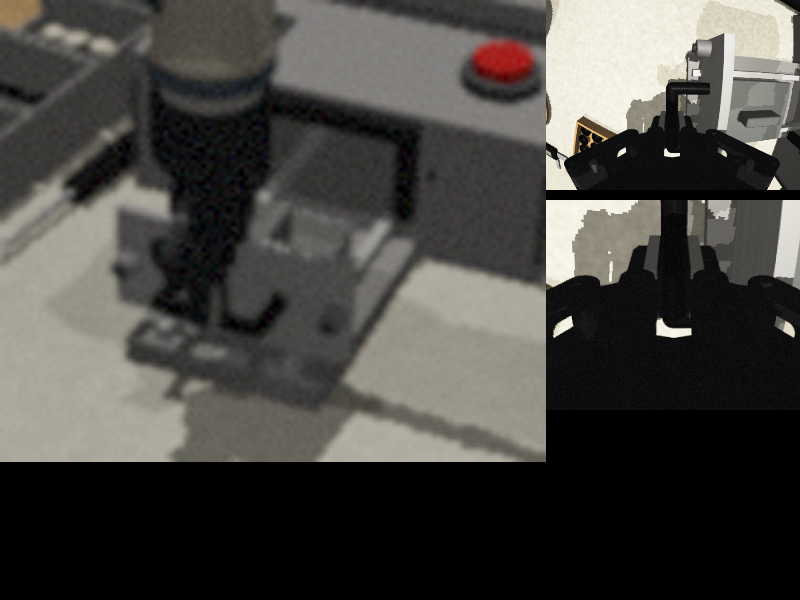

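The crop shows the fingertips holding the bar. In the wrist view the closing linkage (right side, around (700,140)) sits over the flange top, and that stopped the descent. The bar is round, so I re-grip with the tool tilted 20° away from the machine.

```bash
cat >> h.py <<'E'
U3=np.array([*UX,0]);Z3=np.array([0,0,1.])
def tilt(deg):
    t=np.radians(deg);z=-Z3*np.cos(t)+U3*np.sin(t);y=U3*np.cos(t)+Z3*np.sin(t)
    return Ro.from_matrix(np.column_stack([np.cross(y,z),y,z])).as_quat(),z
def push():
    f=[]
    for k in range(8): f.append(sense()['ft_force']);sleep(.03)
    f=np.mean(f,0);return np.round([-f@U3,f[:2]@[-UX[1],UX[0]],f[2]],2)
E
python3 - <<'E'
from h import *
q,tz=tilt(20)
B=np.array([*(MAG-.104*UX),.072])+.001*U3
T=B+.016*tz
for a in(-.09,0):print(inverse_kinematics(T+a*tz,q))
print(inverse_kinematics(T+.08*U3,q))
set_gripper(.25)
p=sense()['position'];move_linear([p[0],p[1],.13],rate=.15);st()
move_linear(T-.07*tz,q,rate=.1);st('pre');sleep(.2)
print(move_linear(T,rate=.06,max_force=8));st('in');print(push())
if np.linalg.norm(sense()['position']-T)<.004:
    set_gripper(0);st('grip');print(push())
E
```

```text
[ 0.33776555  0.06273005  1.45542041 -0.34409563  1.68950723  1.74441797]
[ 0.28575177  0.08784144  1.5812564  -0.34520853  1.52988263  1.74641759]
[ 0.14657153  0.05806303  1.61251544 -0.35050448  1.48121291  1.61645546]
 20.63 [0.5607 0.0859 0.1294] [-0.07 -0.16 -0.22] 0.248 0.0 j6 1.52
pre 21.14 [0.5576 0.1045 0.1209] [-0.26 -0.36 -0.21] 0.249 0.0 j6 1.74
False
in 22.66 [0.5618 0.0805 0.0575] [0.77 0.95 0.3 ] 0.248 0.0 j6 1.75
[ 0.26 -0.05  0.31]
grip 23.18 [0.5616 0.0803 0.0573] [-0.43 -0.58  2.18] 0.113 58.4 j6 1.75
[ 0.13 -0.56  2.28]
```

```bash
python3 - <<'E'
from h import *
q,tz=tilt(20)
T=sense()['position'];print(push())
r=move_linear(T+.03*U3,rate=.04,max_force=12);print(r,push(),(sense()['position']-T)@U3)
if not r:
    r=move_linear(T+.06*U3,rate=.04,max_force=12);print(r,push(),(sense()['position']-T)@U3);st()
np.save('T.npy',T)
p=get_image('top');w=cloud(p);d=w[...,:2]-MAG;mx=d@UX;my=d@np.array([-UX[1],UX[0]]);z=w[...,2]
k=(abs(my)<.08)&(z>.105)&(z<.114)&(mx<.05)&(mx>-.1);print('flange',k.sum(),np.percentile(mx[k],[3,50,97]).round(4))
r=(abs(mx-.06)<.05)&(abs(my)<.03)&(z>.075)&(z<.092);print('rib',r.sum(),mx[r].min(),mx[r].max(),my[r].min(),my[r].max())
im=cv2.resize(p['img'][110:260,230:450],None,fx=3.6,fy=3.6,interpolation=cv2.INTER_CUBIC)
cv2.imwrite('pics/crop6.png',cv2.cvtColor(im,cv2.COLOR_RGB2BGR))
E
```

```text
[ 0.29 -1.09  3.86]
False [2.83 1.65 3.51] 0.030116510310944887
False [ 4.06 -0.23  5.26] 0.059823366017417993
 26.04 [0.5695 0.021  0.0574] [-0.59  3.47  5.78] 0.112 59.0 j6 1.65
flange 248 [-0.0073 -0.0034  0.0004]
rib 111 0.03558357138893032 0.08432703560733285 -0.005175295422196095 0.00678058098262504
```

View pics/crop6.png

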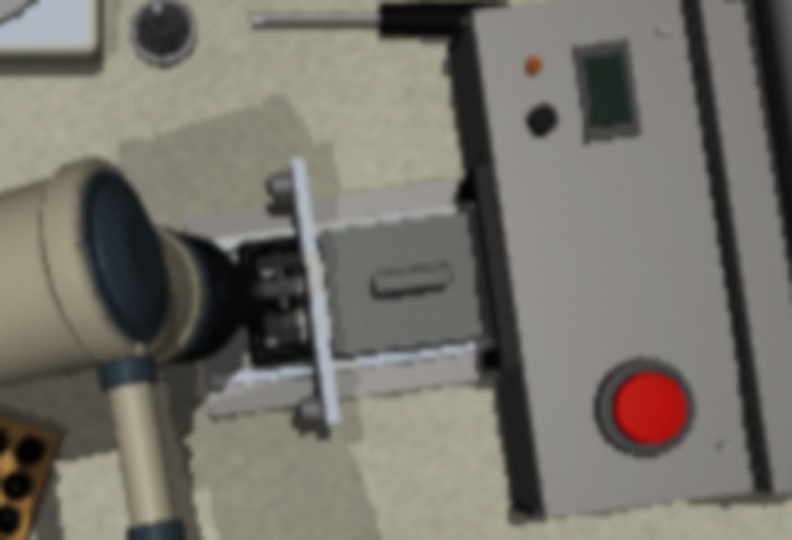

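The crop shows the magazine sliding straight between the rails, the lid still centred at (410,280), and the flange at (315,290). The seal at (480,290) is about 105 mm further on, because my earlier distance estimate had a sign slip. Sliding friction is about 3 to 4 N. I carry on, then push in with small force-checked steps.

```bash
python3 - <<'E'
from h import *
q,tz=tilt(20);T=np.load('T.npy');Zu=Z3*.0006
print(inverse_kinematics(T+.17*U3,q))
r=move_linear(T+.105*U3+Zu,rate=.06,max_force=12);print(r,push(),(sense()['position']-T)@U3)
if not r:
    r=move_linear(T+.152*U3+Zu,rate=.05,max_force=12);print(r,push(),(sense()['position']-T)@U3);st()
    if not r:
        for d in np.arange(.156,.175,.002):
            r=move_linear(T+d*U3+Zu,rate=.01,max_force=10);f=push();print(round(d,3),r,f,((sense()['position']-T)@U3).round(4),round(sense()['clock'],1))
            if r or f[0]>8: break
E
```

```text
[-0.01167829  0.05977862  1.61016553 -0.34890541  1.42775667  1.46731142]
False [-1.98  0.06 -0.21] 0.10542637835193791
False [-1.12  0.02 -4.01] 0.1518830005244832
 28.62 [ 0.5819 -0.0702  0.0578] [-0.56 -1.74 -3.82] 0.112 58.4 j6 1.5
0.156 False [ 0.86  0.43 -3.06] 0.156 29.4
0.158 False [ 0.62  0.22 -2.95] 0.1581 30.1
0.16 False [ 0.92  0.19 -3.04] 0.1601 30.7
0.162 False [ 0.19  0.39 -3.3 ] 0.1621 31.3
0.164 False [ 0.76 -0.13 -3.01] 0.1641 31.9
0.166 False [ 3.63 -0.03 -2.79] 0.1657 32.5
0.168 False [ 6.98 -0.93 -2.  ] 0.1671 33.1
0.17 False [10.32 -1.85 -1.1 ] 0.1683 33.8
```

```bash
python3 - <<'E'
from h import *
T=np.load('T.npy')
print(move_linear(T+.171*U3+Z3*.0002,rate=.01,max_force=10));sleep(1.3);print(push(),push());s=st();print((s['position']-T)@U3)
p=get_image('top');w=cloud(p);d=w[...,:2]-MAG;mx=d@UX;my=d@np.array([-UX[1],UX[0]]);z=w[...,2]
k=(abs(my)<.084)&(z>.105)&(z<.1145)&(mx<.125)&(mx>.05);print('flange',k.sum(),np.percentile(mx[k],[3,50,97]).round(4),np.polyfit(my[k],mx[k],1).round(4),np.polyfit(my[k],z[k],1).round(4))
a=p['img'][110:260,260:480];q=get_image('side')['img'][130:270,200:340]
im=np.zeros((600,800,3),np.uint8);im[:300,:440]=cv2.resize(a,(440,300));im[:360,440:]=cv2.resize(q,(360,360),interpolation=cv2.INTER_CUBIC)
cv2.imwrite('pics/end7.png',cv2.cvtColor(im[:360],cv2.COLOR_RGB2BGR))
E
```

```text
False
[11.91 -2.57  0.46] [11.28 -2.45  0.92]
 35.84 [ 0.5843 -0.0871  0.0576] [-3.86 11.43  0.78] 0.119 59.4 j6 1.47
0.16896751155860323
flange 486 [0.1018 0.1097 0.1182] [0.0005 0.1098] [1.00e-04 1.11e-01]
```

View pics/end7.png

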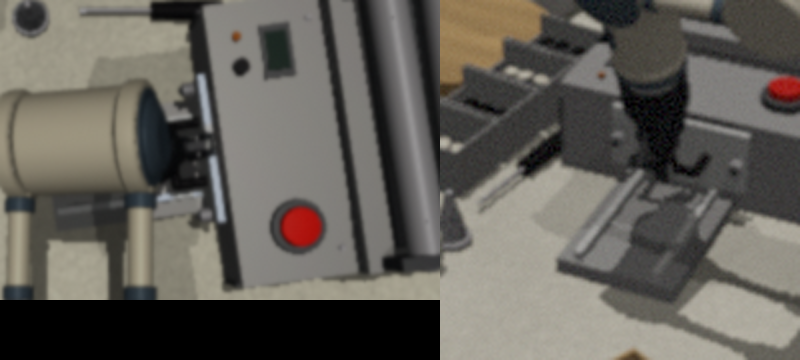

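The flange lies evenly against the seal at left-panel (213,150), held by the gripper with a steady push of about 11.5 N. The button and bystanders are untouched, so I hand it in.

```bash
python3 -c "
from h import *
print(push());print(sign_off())"
```

```text
[11.94 -2.34  0.38]
the job is handed in; nothing more can be done
None
```

I handed the job in with the lid seated flat and the magazine home against the seal, the gripper still holding the handle with a steady push of about 12 N; the start button and the other things on the counter were not touched, and the call returned no verdict.

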